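# Load the sealing tape and crack the stuck damp-box lid

## Task

We are renewing the sticky seal of the white damp box: first put the green roll of sealing tape on the upright spindle, pushed fully down onto its wooden base, and let go of it. Then pull the blue lid straight up by its orange handle to break it free from the seal without letting it fly up, and keep holding it still and level about 3 cm above the box rim, over the box, so that the potter can reach the seal: finish while holding the lid there, clear of the box. Leave the tool can, the glaze jar and the cup where they stand.

Things in the scene. Friction and masses are not known exactly. Their poses are not given: they have to be found in the camera images.
- tape_roll: Loose roll of sealing tape, green with a brown cardboard core, rigid, about 90 g: a ring of outer diameter 58 mm, height 40 mm, bore 24 mm right through, standing with its axis upright on the table. Origin: centre of its underside; z up along the bore.
- stand: Fixed spindle stand: round wooden base, diameter 90 mm, 12 mm thick, with an upright steel spindle of diameter 18 mm rising from its centre to 72 mm above the table (the top 10 mm taper to 8 mm). Origin: centre of the base's underside, on the table, on the spindle's axis.
- seat (a point): Centre of the top face of the stand's wooden base, 12 mm above the table, on the spindle's axis, z up. The roll is fully home when its underside lies here.
- damp_box: Fixed white plastic airtight box, 170 x 170 mm, 120 mm high, open top closed by the blue lid. Origin: centre of its underside, on the table; x and y along its sides, z up.
- lid: Loose blue lift-off lid, about 0.32 kg: a 182 x 182 x 10 mm slab lying on the box rim, with a plug 16 mm deep below it that sits in the box, 12 to 14 mm from its walls. Origin: centre of the slab's underside, 120 mm above the table (level with the rim) when shut; its rise is the opening. Axes as the box's, z up.
- handle (a point): Middle of the orange bar handle over the centre of the lid: a bar 12 mm wide (along the lid's x), 14 mm high and 104 mm long (along the lid's y), on a 12 mm thick upright leg at each end (80 mm clear between them). Its middle is 50 mm above the lid's underside: 170 mm above the table when shut, with 33 mm free under the bar. Axes as the lid's.
- seal (a point): Centre of the box's mouth at rim height, 120 mm above the table. Two rubber seal strips just inside the walls grip a bead on the lid's plug: a straight upward pull at the handle meets a force that rises to a peak of 14 to 19 N (lid weight included) after 3 to 6 mm of lift, then falls away, by 11 mm, to the weight of the lid, 2 to 4.5 N. Above 17 mm the lid is clear of the box.
- tool_can: Bystander: loose blue can with a white band, diameter 70 mm, 100 mm high, with tool handles sticking up to 185 mm. Origin: centre of its underside.
- glaze_jar: Bystander: loose blue glaze jar with a white cap, diameter 72 mm, 85 mm high. Origin: centre of its underside.
- cup: Bystander: loose terracotta cup, rim diameter 76 mm, 80 mm high. Origin: centre of its underside.

How it is judged:
On the way, in this order (a step that is already met when the one before it is completed fails the run):
1. the tape roll sits fully down on the spindle and the fingers have let go of it (horizontal distance between tape_roll and seat below 0.006 m and z of tape_roll in the frame of seat below 0.004 m and angle between tape_roll's own z axis and vertical below 0.1 rad and contact force between the fingers and tape_roll below 0.1 N), for 0.3 s.
2. the lid is broken free of its seal while the fingers hold it (z of lid in the frame of seal above 0.012 m and contact force between the fingers and lid above 0.5 N), for 0.1 s.
At the end, for the whole second after the job is handed in: The fingers alone are holding the lid still, level within 10 degrees, over the box (within 30 mm sideways), raised 20 to 42 mm above the rim and touching nothing else; the tape roll is on the spindle, its underside within 4 mm of the base, let go; can, jar and cup within 30 mm of their starts (all of step 1 and z of lid in the frame of seal between 0.02 and 0.042 m and horizontal distance between lid and seal below 0.03 m and angle between lid's own z axis and vertical below 0.17 rad and linear speed of lid below 0.02 m/s and contact force between the fingers and lid above 0.5 N and contact force between lid and tool_can below 0.05 N and contact force between lid and glaze_jar below 0.05 N and contact force between lid and cup below 0.05 N and contact force between lid and tape_roll below 0.05 N and contact force between lid and damp_box below 0.05 N and contact force between lid and stand below 0.05 N and distance of each of tool_can, glaze_jar, cup from where it was at the start of the episode below 0.03 m); the arm keeps its last pose, push and grip.
It fails at once if the lid flies up (more than 8 cm above the rim) (z of lid in the frame of seal above 0.08 m).
It fails at once if the tool can is pushed away or knocked over (distance of tool_can from where it was at the start of the episode above 0.03 m or angle between tool_can's own z axis and vertical above 0.35 rad).
It fails at once if the glaze jar is pushed away or knocked over (distance of glaze_jar from where it was at the start of the episode above 0.03 m or angle between glaze_jar's own z axis and vertical above 0.35 rad).
It fails at once if the cup is pushed away or knocked over (distance of cup from where it was at the start of the episode above 0.03 m or angle between cup's own z axis and vertical above 0.35 rad).
It also fails if it takes over 51 s, if anything falls off the work surface, if the arm or the gripper's body presses on something with over 40 N, if the wrist force passes 120 N, or if a joint passes its speed limit or range.

## Robot

A 6-joint arm with a two-finger parallel gripper is mounted at the origin on the work surface. World frame = base frame: x ahead of the robot, y to its left, z up, the work surface at z = 0. Lengths are in m, angles in rad, forces in N, time in s.
With the tool pointing down it reaches from about 0.3 to 0.775 m from the base axis. Payload 14.6 kg.
Tool frame: the origin (TCP) lies between the finger pads; the fingertips stand 14 mm ahead of it and the grasp point (between the pads) lies 5 mm behind it; z points along the fingers, y is the line along which they close (so a half turn about z gives the same grasp; the last joint's range is limited). The gripper opens to 94 mm and grips with 3 to 60 N. Pads are 16 mm wide; open, the fingers measure 119 mm over their backs; the gripper's body (75 mm by 177 mm) begins 78 mm behind the grasp point.
Start: joints at [-0.067, 0.3, 1.521, -0, 1.321, -0.067], TCP at [0.55, -0, 0.219] pointing down, gripper open.
Joint ranges: [-3.03, 3.03], [-0.79, 2.21], [0.23, 2.52], [-1.04, 4.18], [0, 3.07], [-2.55, 2.55]. Speed limits (rad/s): [2.22, 2.22, 2.57, 3.14, 3.14, 3.14].

## Interface

Orientations are given as [roll, pitch, yaw] about the fixed x, y, z axes, in that order (R = Rz(yaw) Ry(pitch) Rx(roll)).
In Python, from station import ctrl gives the robot as it stands. The module is installed in compiled form; this text tells all that it offers.
- The arm moves only by the tool move_arm, never from a script. Its argument "targets" is a list of rows, each a list of 7 numbers: the opening, from -1 (shut) to 1 (fully open), then the shift along the tool's x, y, z in units of 50 mm (1.0 is 50 mm), then the turn, a rotation vector about the tool's x, y, z in rad. A call has 1 to 12 rows; each row is the pose to reach, as a shift and turn from the pose commanded when the call began, along the tool's axes at that moment; what a row does not reach only later rows make up. A row lasts 1/10 s, in which the tool goes at most 50 mm and 8.59 degrees, less where a joint would pass 70% of its speed; a pose out of reach is approached as far as the arm can. A call with a gripper value outside its range is refused whole. The fingers move at their own pace and stop on an object; "grip_force" is the grip in N (left out, the last holds). Time passes only in rows, so rows that repeat a pose let the fingers close. It gives the time, the measured TCP pose, the force, the opening and the grip force at its end, in the units of the state.
- ctrl.get_obs(): the state, without advancing time (a new reading comes with each control period).
- ctrl.camera(name): name is "scene" or "side" or "wrist"; returns (picture, depth): 400x640x3 uint8, red, green, blue; 400x640 float32, m along the optical axis (not along the pixel's ray), 0 where there is no reading.
- ctrl.camera_params(name): a dict with "intrinsics" (3x3 intrinsics, pixels), "k1" (the pictures are not rectified: a ray, as slopes to the right and down, at radius r is drawn at 1 + k1 r^2 times it, then the intrinsics apply), "rvec" (rotation vector, rad) and "tvec" (3), from world to camera coordinates, as OpenCV has them; the wrist camera has in their place "T_tool_cam" (4x4, takes a point from camera to tool coordinates, whose origin is the TCP and whose axes are the flange's). Camera axes: x right, y down, z forward; pixel columns grow to the right and rows downward; lengths in m; the calibration is good to about 2 mm. A picture is of the moment at which its call begins: read the wrist's pose just before it. camera_params takes no time and is no camera call.
- ctrl.hand_in(): hands the job in; it is judged then, once.
Trained networks look in the newest picture that a camera, given by its name, has taken for a name from the list of things; names that differ only in an ending like _2 or _b are one class to them, and where a whole thing is asked for, a point or a joint stands for the part that bears it (a point fixed in the world has none). Each returns a list of dicts, best first, with "score" (0 to 1); they miss things now and then, are a little off and sometimes report something else, mostly with a low value. They report only what shows in the picture. A call takes as long as a camera call.
- ctrl.cut_out(camera, target): "region" (400x640 bool, what is visible of it) and "point" ([column, row] in pixels, amid what is visible of it).
- ctrl.tip_of(camera, target): "point" ([column, row] in pixels: a listed point, or the origin of a listed thing).
The state is a dict: "time_s": time; "qpos": joint angles; "joint_vel": joint speeds; "tau": joint torques, N m; "ee_pos": TCP position; "eef_rot": TCP orientation; "force": force on the tool from outside, world axes, zero at the start; "moment": the same for the moment, N m; "grip_width": finger opening in m; "grip_force": force on a finger pad.
Only numpy, scipy, OpenCV 4.12 (cv2) and the standard library are available. Lean on these libraries where they do the work, as an engineer would, in place of code of your own. Each camera call takes 0.05 s, during which the arm holds its last target. There are 200 camera calls.

## Working session

There is one attempt and no reset: what is moved stays moved. The work goes in short steps, Python scripts to look and compute and a tool call to move; the robot and the scene stay as the last step left them, time stands still between calls to the robot, and variables do not carry over. Pictures are saved under pics/ and viewed, at most 10 in all, crops included, and the job is handed in when it is done.

Besides the shell and the picture viewer there is one more tool, called after "Request:" in YAML: its name, and indented under it one key for each argument. move_arm: Moves the arm, as the interface text tells. Its arguments: {"type":"object","properties":{"targets":{"type":"array"},"grip_force":{"type":"number"}},"required":["targets"]}

```bash
mkdir -p pics; cat > h.py <<'E'
import numpy as np, cv2
from scipy.spatial.transform import Rotation as R
from station import ctrl
def T_wc(name,obs=None):
    p=ctrl.camera_params(name)
    if 'T_tool_cam' in p:
        obs=obs or ctrl.get_obs(); T=np.eye(4); T[:3,:3]=R.from_euler('xyz',obs['eef_rot']).as_matrix(); T[:3,3]=obs['ee_pos']
        return T@np.array(p['T_tool_cam'])
    T=np.eye(4); T[:3,:3]=R.from_rotvec(np.ravel(p['rvec'])).as_matrix(); T[:3,3]=np.ravel(p['tvec']); return np.linalg.inv(T)
def rays(name,px):
    p=ctrl.camera_params(name); K=np.array(p['intrinsics']); px=np.atleast_2d(px).astype(float)
    d=np.c_[(px[:,0]-K[0,2])/K[0,0],(px[:,1]-K[1,2])/K[1,1]]; u=d.copy()
    for _ in range(20): u=d/(1+p['k1']*(u**2).sum(1,keepdims=True))
    return np.c_[u,np.ones(len(u))]
def at_z(name,px,z,T=None):
    T=T_wc(name) if T is None else T; r=rays(name,px)@T[:3,:3].T; o=T[:3,3]
    return o+r*((z-o[2])/r[:,2])[:,None]
def cloud(name,mask,depth,T=None):
    T=T_wc(name) if T is None else T; v,u=np.nonzero(mask&(depth>0))
    c=rays(name,np.c_[u,v])*depth[v,u][:,None]; return c@T[:3,:3].T+T[:3,3]
E
cat > a.py <<'E'
from h import *
np.set_printoptions(precision=4,suppress=True)
print(ctrl.get_obs())
for cam in ['scene','side']:
    im,d=ctrl.camera(cam); cv2.imwrite(f'pics/{cam}0.png',im[:,:,::-1])
    for n in ['tape_roll','stand','damp_box','lid','tool_can','glaze_jar','cup']:
        for r in ctrl.cut_out(cam,n)[:2]:
            P=cloud(cam,r['region'],d)
            if len(P)<10: continue
            lo,hi=np.percentile(P,[2,98],axis=0); top=P[P[:,2]>hi[2]-.008]
            tl,th=np.percentile(top,[1,99],axis=0)
            print(cam,n,round(r['score'],2),r['point'],len(P),lo,hi,'topmid',(tl+th)/2)
    for n,z in [('seat',.012),('handle',.17),('tape_roll',0),('seal',.12)]:
        for r in ctrl.tip_of(cam,n)[:2]: print(cam,'tip',n,round(r['score'],2),r['point'],at_z(cam,r['point'],z))
E
python3 a.py
```

```text
{'time_s': 0.0, 'qpos': array([-0.0666,  0.3005,  1.5216,  0.    ,  1.3207, -0.0666]), 'joint_vel': array([ 0.0003, -0.001 , -0.0006, -0.0022, -0.0001, -0.0003]), 'tau': array([ -0.0015, -53.1806, -35.2736,   0.0708,   0.0244,  -0.    ]), 'ee_pos': array([0.5497, 0.    , 0.2188]), 'eef_rot': array([-3.1404, -0.0001,  1.5708]), 'force': array([-0.2219, -0.6732,  0.8166]), 'moment': array([ 0.0373, -0.0093, -0.0143]), 'grip_force': 0.0, 'grip_width': 0.09383294440626617}
scene tape_roll 0.68 [332.3, 172.3] 490 [ 0.5141  0.2513 -0.0007] [0.5658 0.3031 0.0412] topmid [0.5389 0.2784 0.0378]
scene stand 0.7 [279.4, 203.2] 692 [0.4433 0.083  0.0033] [0.5242 0.1522 0.0672] topmid [0.5187 0.0814 0.1099]
scene damp_box 0.92 [245.3, 355.2] 2709 [ 0.5382 -0.2697  0.0011] [ 0.6962 -0.0856  0.0986] topmid [ 0.6184 -0.1796  0.0982]
scene lid 0.91 [231.2, 296.0] 9553 [ 0.5117 -0.265   0.1256] [ 0.6916 -0.0848  0.1752] topmid [ 0.5989 -0.1743  0.1727]
scene lid 0.35 [243.2, 352.6] 2701 [ 0.5386 -0.2697  0.0028] [ 0.6962 -0.0852  0.0986] topmid [ 0.6193 -0.1773  0.0964]
scene tool_can 0.95 [364.2, 249
[... 1140 characters left out ...]
.0023] [0.56   0.3101 0.0436] topmid [0.5339 0.2822 0.0402]
side tool_can 0.65 [266.1, 192.2] 1513 [ 0.6999 -0.1345  0.002 ] [0.8354 0.1137 0.1816] topmid [0.733  0.0853 0.1805]
side glaze_jar 0.58 [244.0, 252.3] 1291 [0.6751 0.2559 0.0089] [0.7363 0.3124 0.0882] topmid [0.7085 0.2788 0.0849]
side cup 0.97 [311.5, 339.6] 2073 [0.4613 0.4244 0.0045] [0.5289 0.4944 0.0824] topmid [0.4953 0.4586 0.0792]
side cup 0.63 [265.7, 194.5] 1442 [0.6999 0.0545 0.0038] [0.7637 0.1138 0.1775] topmid [0.732  0.0872 0.1783]
side tip seat 0.82 [364.2, 242.1] [[0.4732 0.1256 0.012 ]]
side tip handle 0.64 [346.2, 120.0] [[ 0.6025 -0.1775  0.17  ]]
side tip tape_roll 0.71 [322.0, 284.5] [[0.5316 0.2774 0.    ]]
```

View pics/scene0.png

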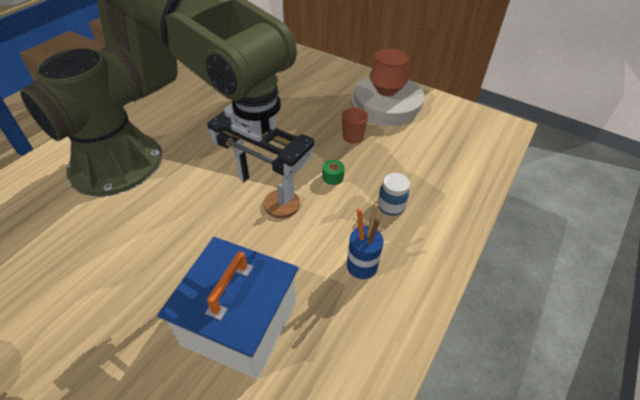

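Request:
move_arm:
  targets:
    - [1,0.9,0,0,0,0,0]
    - [1,1.8,0,0,0,0,0]
    - [1,2.5,0,0,0,0,0]
    - [1,2.5,0,0,0,0,0]
    - [1,2.5,0,0,0,0,0]
    - [1,2.5,0,0,0,0,0]

```text
time_s: 1.8
ee_pos: [0.5501, 0.1242, 0.2194]
eef_rot: [-3.142, 0.0, 1.57]
force: [-0.1, -1.1, 0.8]
grip_width: 0.0942
grip_force: 0.0
```

```bash
cat > w.py <<'E'
from h import *
import sys
np.set_printoptions(precision=4,suppress=True)
tag=sys.argv[1]; o=ctrl.get_obs(); T=T_wc('wrist',o)
im,d=ctrl.camera('wrist'); cv2.imwrite(f'pics/{tag}.png',im[:,:,::-1])
print(o['time_s'],o['ee_pos'],o['eef_rot'],o['force'],'cam',T[:3,3],ctrl.camera_params('wrist')['T_tool_cam'])
for n in sys.argv[2:]:
    for r in ctrl.cut_out('wrist',n)[:2]:
        P=cloud('wrist',r['region'],d,T)
        if len(P)<10: continue
        lo,hi=np.percentile(P,[2,98],axis=0); top=P[P[:,2]>hi[2]-.006]
        c,rad=cv2.minEnclosingCircle(top[:,:2].astype(np.float32))
        tl,th=np.percentile(top,[1,99],axis=0)
        print(n,round(r['score'],2),r['point'],len(P),lo,hi,'topmid',(tl+th)/2,th-tl,'circ',c,rad)
E
python3 w.py w1 tape_roll stand
```

```text
1.8 [0.5501 0.1242 0.2194] [-3.1415  0.0002  1.5701] [-0.142  -1.0935  0.8472] cam [0.5494 0.1975 0.3848] [[-0.0004 -0.9671 -0.2542  0.0733]
 [ 1.     -0.0004 -0.     -0.0007]
 [-0.0001 -0.2542  0.9671 -0.1654]
 [ 0.      0.      0.      1.    ]]
tape_roll 0.58 [310.8, 18.4] 2613 [0.5093 0.2524 0.0047] [0.5614 0.2981 0.0418] topmid [0.5351 0.2758 0.0394] [0.0546 0.0455 0.0052] circ (0.534988522529602, 0.2804502546787262) 0.028812067583203316
stand 0.71 [257.6, 170.6] 4743 [0.4396 0.0866 0.0055] [0.5202 0.1679 0.0693] topmid [0.479  0.1271 0.0684] [0.0156 0.0144 0.0098] circ (0.47886738181114197, 0.12687042355537415) 0.008499771356582642
```

Request:
move_arm:
  targets:
    - [1,0.9,-0.3,0,0,0,0]
    - [1,1.8,-0.3,0,0,0,0]
    - [1,2.6,-0.3,0.5,0,0,0]
    - [1,3.12,-0.3,1,0,0,0]
    - [1,3.12,-0.3,1.7,0,0,0]
    - [1,3.12,-0.3,2.4,0,0,0]
    - [1,3.12,-0.3,3,0,0,0]
    - [1,3.12,-0.3,3.5,0,0,0]
    - [1,3.12,-0.3,3.8,0,0,0]
    - [1,3.12,-0.3,3.96,0,0,0]
    - [1,3.12,-0.3,3.96,0,0,0]
    - [1,3.12,-0.3,3.96,0,0,0]

```text
time_s: 3.15
ee_pos: [0.5356, 0.2811, 0.0226]
eef_rot: [3.14, -0.001, 1.571]
force: [0.9, -0.5, -0.3]
grip_width: 0.0943
grip_force: 0.0
```

Request:
move_arm:
  targets:
    - [0,0,0,0,0,0,0]
    - [0,0,0,0,0,0,0]
    - [-0.3,0,0,0,0,0,0]
    - [-0.3,0,0,0,0,0,0]
    - [-0.3,0,0,0,0,0,0]
    - [-0.3,0,0,0,0,0,0]
    - [-0.3,0,0,0,0,0,0]
    - [-0.3,0,0,0,0,0,0]
  grip_force: 15

```text
time_s: 3.95
ee_pos: [0.535, 0.281, 0.0216]
eef_rot: [3.141, -0.0, 1.571]
force: [-1.1, -0.0, 2.2]
grip_width: 0.0587
grip_force: 15.0
```

Request:
move_arm:
  targets:
    - [-0.3,0,0,-0.5,0,0,0]
    - [-0.3,0,0,-1.1,0,0,0]
    - [-0.3,0,0,-1.7,0,0,0]
    - [-0.3,0,0,-2,0,0,0]
    - [-0.3,-0.6,-0.3,-2,0,0,0]
    - [-0.3,-1.3,-0.6,-2,0,0,0]
    - [-0.3,-1.8,-0.9,-2,0,0,0]
    - [-0.3,-2.08,-1.12,-2,0,0,0]
    - [-0.3,-2.08,-1.12,-2,0,0,0]
    - [-0.3,-2.08,-1.12,-2,0,0,0]
    - [-0.3,-2.08,-1.12,-2,0,0,0]

```text
time_s: 5.05
ee_pos: [0.4794, 0.1777, 0.1212]
eef_rot: [-3.142, -0.0, 1.571]
force: [0.1, 0.1, -0.2]
grip_width: 0.0588
grip_force: 15.0
```

```bash
python3 w.py w2 tape_roll stand
```

```text
5.05 [0.4794 0.1777 0.1212] [-3.1416 -0.0001  1.5713] [ 0.0561  0.1186 -0.1538] cam [0.4786 0.251  0.2866] [[-0.0004 -0.9671 -0.2542  0.0733]
 [ 1.     -0.0004 -0.     -0.0007]
 [-0.0001 -0.2542  0.9671 -0.1654]
 [ 0.      0.      0.      1.    ]]
tape_roll 0.64 [321.3, 255.9] 10828 [0.4526 0.1552 0.1032] [0.5042 0.2053 0.1408] topmid [0.4786 0.1797 0.1384] [0.0537 0.0504 0.0054] circ (0.47855740785598755, 0.17702603340148926) 0.029039831832051277
stand 0.71 [319.6, 248.5] 218 [0.4682 0.1279 0.0112] [0.4895 0.1354 0.0333] topmid [0.479  0.1342 0.031 ] [0.0112 0.0024 0.007 ] circ (0.47900742292404175, 0.13313914835453033) 0.006043031346052885
```

View pics/w2.png

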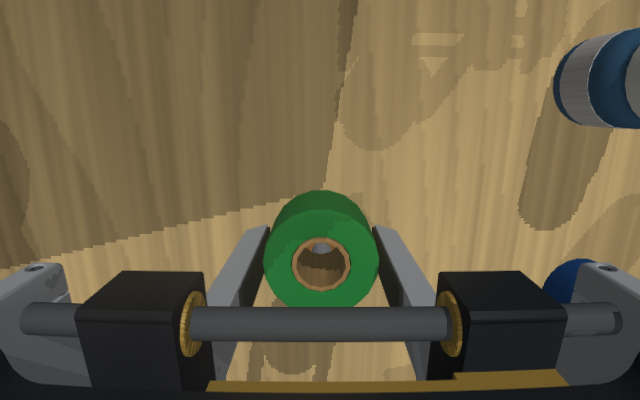

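Request:
move_arm:
  targets:
    - [-0.3,-0.5,0,0,0,0,0]
    - [-0.3,-0.9,0,0,0,0,0]
    - [-0.3,-1.02,0,0,0,0,0]
    - [-0.3,-1.02,0,0,0,0,0]
    - [-0.3,-1.02,0,0.3,0,0,0]
    - [-0.3,-1.02,0,0.5,0,0,0]
    - [-0.3,-1.02,0,0.65,0,0,0]
    - [-0.3,-1.02,0,0.8,0,0,0]
    - [-0.3,-1.02,0,0.9,0,0,0]
    - [-0.3,-1.02,0,1,0,0,0]
    - [-0.3,-1.02,0,1,0,0,0]

```text
time_s: 6.3
ee_pos: [0.4788, 0.126, 0.0709]
eef_rot: [-3.141, 0.0, 1.571]
force: [1.0, -0.3, -2.1]
grip_width: 0.0589
grip_force: 15.0
```

Request:
move_arm:
  targets:
    - [-0.3,0,0,0.15,0,0,0]
    - [-0.3,0,0,0.3,0,0,0]
    - [-0.3,0,0,0.45,0,0,0]
    - [-0.3,0,0,0.55,0,0,0]
    - [-0.3,0,0,0.65,0,0,0]
    - [-0.3,0,0,0.72,0,0,0]
    - [-0.3,0,0,0.76,0,0,0]
    - [-0.3,0,0,0.76,0,0,0]
    - [-0.3,0,0,0.76,0,0,0]

```text
time_s: 7.2
ee_pos: [0.4791, 0.126, 0.0335]
eef_rot: [3.141, -0.0, 1.571]
force: [0.5, 0.1, -0.4]
grip_width: 0.0588
grip_force: 15.0
```

Request:
move_arm:
  targets:
    - [0.6,0,0,0,0,0,0]
    - [0.6,0,0,0,0,0,0]
    - [0.6,0,0,0,0,0,0]
    - [0.6,0,0,0,0,0,0]
    - [0.6,0,0,-0.3,0,0,0]
    - [0.6,0,0,-0.9,0,0,0]
    - [0.6,0,0,-1.7,0,0,0]
    - [0.6,0,0,-2.5,0,0,0]
    - [0.6,0,0,-3.3,0,0,0]
    - [0.6,0,0,-3.7,0,0,0]
    - [0.6,0,0,-3.7,0,0,0]
    - [0.6,0,0,-3.7,0,0,0]

```text
time_s: 8.4
ee_pos: [0.4788, 0.1259, 0.2178]
eef_rot: [-3.141, 0.0, 1.571]
force: [-0.0, -0.3, 0.4]
grip_width: 0.0754
grip_force: 0.0
```

```bash
python3 w.py w3 tape_roll stand
```

```text
8.4 [0.4788 0.1259 0.2178] [-3.1412  0.0001  1.5708] [-0.0306 -0.2877  0.4042] cam [0.4781 0.1993 0.3832] [[-0.0004 -0.9671 -0.2542  0.0733]
 [ 1.     -0.0004 -0.     -0.0007]
 [-0.0001 -0.2542  0.9671 -0.1654]
 [ 0.      0.      0.      1.    ]]
tape_roll 0.56 [324.3, 173.7] 2146 [0.4527 0.1004 0.023 ] [0.5039 0.1537 0.0535] topmid [0.4783 0.1261 0.0512] [0.0534 0.0535 0.005 ] circ (0.477943480014801, 0.1258455216884613) 0.02865879237651825
stand 0.75 [320.6, 173.0] 2542 [0.4372 0.0856 0.0093] [0.5206 0.1687 0.0713] topmid [0.4794 0.1269 0.0694] [0.0138 0.0128 0.0081] circ (0.47936373949050903, 0.12615276873111725) 0.007279586046934128
```

View pics/w3.png

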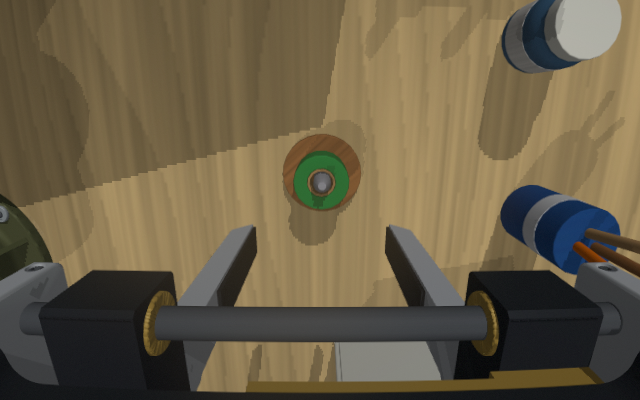

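Request:
move_arm:
  targets:
    - [0.6,0,0,-0.8,0,0,0]
    - [0.6,-0.6,0.2,-1.6,0,0,0]
    - [0.6,-1.4,0.6,-1.6,0,0,0]
    - [0.6,-2.2,1,-1.6,0,0,0]
    - [0.6,-3,1.4,-1.6,0,0,0]
    - [0.6,-3.8,1.8,-1.6,0,0,0]
    - [0.6,-4.6,2,-1.6,0,0,0]
    - [0.6,-5.2,2,-1.6,0,0,0]
    - [0.6,-5.5,2,-1.6,0,0,0]
    - [0.6,-5.5,2,-1.6,0,0,0]
    - [0.6,-5.5,2,-1.6,0,0,0]
    - [0.6,-5.5,2,-1.6,0,0,0]

```text
time_s: 9.75
ee_pos: [0.5791, -0.1476, 0.2986]
eef_rot: [3.141, -0.0, 1.572]
force: [-0.4, 0.4, 0.4]
grip_width: 0.0753
grip_force: 0.0
```

```bash
cat > b.py <<'E'
from h import *
np.set_printoptions(precision=4,suppress=True)
def show(cam):
    o=ctrl.get_obs(); T=T_wc(cam,o); im,d=ctrl.camera(cam); cv2.imwrite(f'pics/h_{cam}.png',im[:,:,::-1])
    hsv=cv2.cvtColor(im,cv2.COLOR_RGB2HSV); m=(hsv[:,:,0]<16)&(hsv[:,:,1]>170)&(hsv[:,:,2]>70)
    P=cloud(cam,m,d,T); P=P[(P[:,2]>.168)&(P[:,2]<.185)&(abs(P[:,1]+.175)<.1)&(abs(P[:,0]-.6)<.1)]
    (c,s,a)=cv2.minAreaRect(P[:,:2].astype(np.float32)); box=cv2.boxPoints((c,s,a))
    w=np.linalg.svd(P[:,:2]-P[:,:2].mean(0),full_matrices=False)[2][0]
    print(cam,o['ee_pos'],len(P),'rect',c,s,'dir',w,np.degrees(np.arctan2(w[1],w[0])),'z',np.percentile(P[:,2],[5,50,95]))
    for r in ctrl.tip_of(cam,'handle')[:1]: print('tip',r['score'],at_z(cam,r['point'],.17,T))
show('wrist'); show('scene')
E
python3 b.py
```

```text
wrist [ 0.5791 -0.1476  0.2986] 1310 rect (0.5948519110679626, -0.1722111701965332) (0.011296911165118217, 0.10255712270736694) dir [ 0.1846 -0.9828] -79.3644604150727 z [0.1757 0.177  0.1782]
tip 0.73 [[ 0.5923 -0.1742  0.17  ]]
scene [ 0.5791 -0.1478  0.2987] 414 rect (0.5993921756744385, -0.17435598373413086) (0.012212423607707024, 0.10056053102016449) dir [ 0.1901 -0.9818] -79.04349062930602 z [0.1699 0.1749 0.177 ]
tip 0.79 [[ 0.5918 -0.1729  0.17  ]]
```

View pics/h_wrist.png

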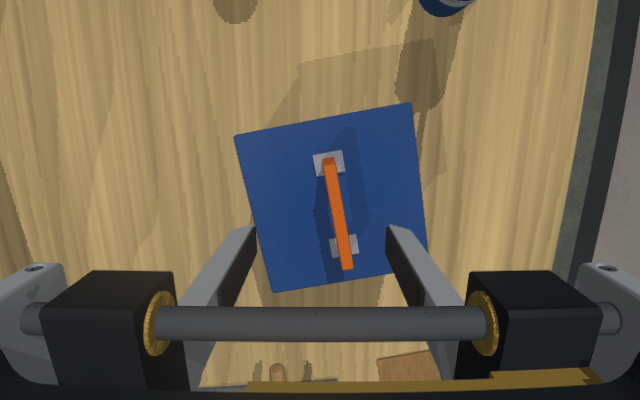

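Request:
move_arm:
  targets:
    - [0.4,-0.25,0.16,0.3,0,0,-0.1]
    - [0.4,-0.5,0.32,0.7,0,0,-0.188]
    - [0.4,-0.5,0.32,1.2,0,0,-0.188]
    - [0.4,-0.5,0.32,1.6,0,0,-0.188]
    - [0.4,-0.5,0.32,2,0,0,-0.188]
    - [0.4,-0.5,0.32,2.3,0,0,-0.188]
    - [0.4,-0.5,0.32,2.5,0,0,-0.188]
    - [0.4,-0.5,0.32,2.62,0,0,-0.188]
    - [0.4,-0.5,0.32,2.67,0,0,-0.188]
    - [0.4,-0.5,0.32,2.67,0,0,-0.188]
    - [0.4,-0.5,0.32,2.67,0,0,-0.188]

```text
time_s: 11.05
ee_pos: [0.5952, -0.1741, 0.1657]
eef_rot: [3.141, 0.001, 1.759]
force: [0.8, -0.5, 0.0]
grip_width: 0.0659
grip_force: 0.0
```

Request:
move_arm:
  targets:
    - [-0.4,0,0,0,0,0,0]
    - [-0.6,0,0,0,0,0,0]
    - [-0.6,0,0,0,0,0,0]
    - [-0.8,0,0,0,0,0,0]
    - [-0.8,0,0,0,0,0,0]
    - [-1,0,0,0,0,0,0]
    - [-1,0,0,0,0,0,0]
    - [-1,0,0,0,0,0,0]
    - [-1,0,0,0,0,0,0]
  grip_force: 50

```text
time_s: 11.95
ee_pos: [0.5951, -0.174, 0.165]
eef_rot: [3.141, 0.0, 1.759]
force: [2.0, -0.3, 1.2]
grip_width: 0.0115
grip_force: 50.0
```

Request:
move_arm:
  targets:
    - [-1,0,0,-0.015,0,0,0]
    - [-1,0,0,-0.03,0,0,0]
    - [-1,0,0,-0.045,0,0,0]
    - [-1,0,0,-0.06,0,0,0]
    - [-1,0,0,-0.07,0,0,0]
    - [-1,0,0,-0.08,0,0,0]
    - [-1,0,0,-0.09,0,0,0]
    - [-1,0,0,-0.1,0,0,0]

```text
time_s: 12.75
ee_pos: [0.5947, -0.174, 0.1695]
eef_rot: [-3.141, -0.001, 1.759]
force: [-0.6, -0.4, -16.4]
grip_width: 0.0117
grip_force: 50.0
```

Near the peak (16.4 N at 4.5 mm); continuing slowly.

Request:
move_arm:
  targets:
    - [-1,0,0,-0.015,0,0,0]
    - [-1,0,0,-0.03,0,0,0]
    - [-1,0,0,-0.045,0,0,0]
    - [-1,0,0,-0.06,0,0,0]
    - [-1,0,0,-0.075,0,0,0]
    - [-1,0,0,-0.09,0,0,0]
    - [-1,0,0,-0.105,0,0,0]
    - [-1,0,0,-0.12,0,0,0]
    - [-1,0,0,-0.14,0,0,0]
    - [-1,0,0,-0.16,0,0,0]
    - [-1,0,0,-0.18,0,0,0]
    - [-1,0,0,-0.2,0,0,0]

```text
time_s: 13.95
ee_pos: [0.595, -0.174, 0.18]
eef_rot: [-3.142, -0.0, 1.759]
force: [1.3, -0.2, -2.5]
grip_width: 0.0116
grip_force: 50.0
```

Request:
move_arm:
  targets:
    - [-1,0,0,-0.03,0,0,0]
    - [-1,0,0,-0.07,0,0,0]
    - [-1,0,0,-0.11,0,0,0]
    - [-1,0,0,-0.15,0,0,0]
    - [-1,0,0,-0.19,0,0,0]
    - [-1,0,0,-0.23,0,0,0]
    - [-1,0,0,-0.27,0,0,0]
    - [-1,0,0,-0.3,0,0,0]
    - [-1,0,0,-0.32,0,0,0]
    - [-1,0,0,-0.32,0,0,0]
    - [-1,0,0,-0.32,0,0,0]
    - [-1,0,0,-0.32,0,0,0]

```text
time_s: 15.15
ee_pos: [0.5949, -0.174, 0.1958]
eef_rot: [-3.141, -0.0, 1.759]
force: [0.2, 0.7, -2.7]
grip_width: 0.0117
grip_force: 50.0
```

```bash
python3 - <<'E'
from h import *
np.set_printoptions(precision=4,suppress=True)
o=ctrl.get_obs(); print(o['time_s'],o['ee_pos'],o['force'],o['joint_vel'])
for cam in ['scene','side']:
    im,d=ctrl.camera(cam); cv2.imwrite(f'pics/end_{cam}.png',im[:,:,::-1])
    r=ctrl.cut_out(cam,'lid')
    P=cloud(cam,r[0]['region'],d); S=P[(P[:,2]>.15)&(P[:,2]<.17)&(abs(P[:,0]-.6)<.12)&(abs(P[:,1]+.174)<.12)]
    A=np.c_[S[:,:2]-S[:,:2].mean(0),np.ones(len(S))]; print(cam,'plane',len(S),np.linalg.lstsq(A,S[:,2],rcond=None)[0])
    r=ctrl.cut_out(cam,'tape_roll')[:1]
    if r: P=cloud(cam,r[0]['region'],d); print('roll',np.percentile(P,[2,50,98],axis=0))
E
```

```text
15.15 [ 0.5949 -0.174   0.1958] [ 0.1667  0.7146 -2.7059] [ 0.0003 -0.0003  0.0006 -0.0012  0.0014 -0.0007]
scene plane 7764 [-0.0017  0.0014  0.1592]
roll [[ 0.4257  0.0962 -0.0009]
 [ 0.4903  0.1147  0.0479]
 [ 0.5097  0.1595  0.0559]]
side plane 1969 [ 0.0027 -0.0111  0.1624]
roll [[0.4511 0.1037 0.0123]
 [0.4752 0.1443 0.045 ]
 [0.506  0.1551 0.0557]]
```

View pics/end_side.png

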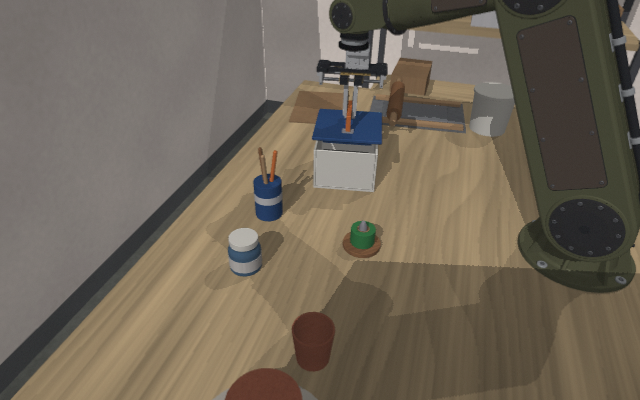

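The side view shows the lid at (348,127) held level with a gap above the box. The roll is at (362,235), down on the stand base, and the can, jar and cup are where they started. The lid's top is at 0.159–0.162 m, which is about 30 mm of lift, and the wrist carries only the lid's weight.

```bash
python3 -c "
from station import ctrl
print(ctrl.hand_in())"
```

```text
the job is handed in; nothing more can be done
None
```

The job is handed in with the tape roll fully down on the spindle and let go, and the lid broken free and held level and still about 3 cm above the box rim; the hand-in did not report a verdict.

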